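Zero and lock a survey measuring wheel

ROBOT

A 6-joint arm with a two-finger parallel gripper is mounted at the origin on a cart in front of the work surface, level with it; the furniture and walls round the work are solid. World frame = base frame: x ahead of the robot, y to its left, z up, the work surface at z = 0. Lengths are in mm, angles in rad, forces in N, time in s.
With the tool pointing down it reaches from about 275 to 1000 mm from the base axis. Payload 8.4 kg.
Tool frame: the origin (TCP) lies on the centre line of the jaws, within the pads' length; the fingertips stand 25 mm ahead of it and the grasp point (between the pads) lies 6 mm ahead of it; z points along the fingers, x is the direction in which the jaws open and shut, and the axes are right-handed (so a half turn about z gives the same grasp; the last joint's range is limited). The gripper opens to 85 mm and grips with 20 to 120 N. Pads are 22 mm wide; open, the fingers measure 114 mm over their backs; the gripper's body (76 mm by 85 mm) begins 54 mm behind the grasp point. The pads swing forward as they close: fully open they stand 13 mm farther back than shut.
Start: joints at [-1.264, 0.353, 1.633, -0, 1.155, -0.002], TCP at [189.946, -595.44, 256.281] pointing down, gripper open.
Joint ranges: [-2.63, 2.63], [-0.92, 2.1], [0.06, 2.66], [-1.3, 4.44], [0, 2.69], [-3.02, 3.02]. Speed limits (rad/s): [2.22, 2.22, 2.79, 3.14, 3.14, 3.14].

INTERFACE

Orientations are given as [roll, pitch, yaw] about the fixed x, y, z axes, in that order (R = Rz(yaw) Ry(pitch) Rx(roll)).
In Python, from rig import r gives the robot as it stands. The module is installed in compiled form; this text tells all that it offers.
- The arm moves only by the tool jog_arm, never from a script. Its argument "deltas" is a list of rows, each an object with "gripper": the gripper command: -1 is fully open, 1 is shut, values between are in proportion; "translation": the shift along the world's x, y, z in units of 10 cm (1.0 is 10 cm), a list of three; "dr": the turn, a rotation vector about the world's x, y, z in units of pi/2 rad (1.0 is pi/2 rad), a list of three. In form: [{"gripper": gripper, "translation": [x, y, z], "dr": [wx, wy, wz]}, ...]. A call has 1 to 12 rows; each row shifts and turns the commanded pose from where the row before left it; what a row does not reach is not made up. A row lasts 1/12 s, in which the tool goes at most 41.7 mm and 7.16 degrees, less where a joint would pass 70% of its speed; a pose out of reach is approached as far as the arm can. A call with a number of a shift or a turn outside -1 to 1 is refused whole. A call with a gripper value outside its range is refused whole. The fingers move at their own pace and stop on an object; "squeeze" is the grip in N (left out, the last holds). Time passes only in rows, so rows that do not move let the fingers close. It gives the time, the measured TCP pose, the force and the opening at its end, in the units of the state.
- r.sense(): the state, without advancing time (a new reading comes with each control period).
- r.grab_frame(name): name is "scene" or "top"; returns the picture (400x640x3 uint8, blue, green, red); there is no depth.
- r.calibration(name): a dict with "mtx" (3x3 intrinsics, pixels), "world_from_camera" (4x4, takes a point from camera to world coordinates). Camera axes: x right, y down, z forward; pixel columns grow to the right and rows downward; lengths in mm; the calibration is good to about 2 mm. A picture is of the moment at which its call begins. calibration takes no time and is no camera call.
- r.sign_off(): hands the job in, once; it reports no verdict.
The state is a dict: "clock": time; "qpos": joint angles; "qvel": joint speeds; "joint_efforts": joint torques, N m; "eef_pos": TCP position; "tcp_rot": TCP orientation; "contact_force": force on the tool from outside, world axes, zero at the start; "wrist_torque": the same for the moment, N m; "opening": opening from 0.0 (shut) to 1.0 (fully open).
Only numpy, scipy, OpenCV 4.12 (cv2) and the standard library are available. Lean on these libraries where they do the work, as an engineer would, in place of code of your own. Each camera call takes 0.05 s, during which the arm holds its last target. There are 200 camera calls.

TASK

The survey measuring wheel in the grey service stand has to be locked at zero. Turn the wheel by friction, with the fingertips pressed gently on its rubber tyre (the wheel sits on a soft spring and must not be pressed hard: stay well under 15 N), until the red mark, at first hidden down under the mudguards, stands still at the very top beside the yellow pointer; only then take the green-headed lock pin out of its wooden block, put it fully home in the hole of the bracket so that it locks the wheel, and let go. Leave the mug, film can, tape roll and sherd where they are.

Things in the scene. Friction and masses are not known exactly. Their poses are not given: they have to be found in the camera images.
- stand: Grey service stand fixed to the desk, base 210 x 150 x 12 mm. Origin: centre of its underside; x is the wheel's rolling direction, y runs along the axle, z up. Cheeks 122 mm high; mudguards cover the wheel from 60 degrees off the top down, only the top of the tyre is open. A bracket, 34 mm wide in x, reaches from the +y cheek over the index disc; its flat top is at z 168 mm.
- axle: The wheel's axle, along the stand's y; origin 100 mm above the stand's origin. It is carried on springs: pressed down it gives about 1 mm per 1.5 N after a preload of about 1 N, stops hard after 4 mm, and comes up again when let go.
- wheel: The wheel: turns without stops, stays where it is left (bearing friction 0.04 N m), 0.45 kg. Origin: on the axle, mid tyre (stand frame 0, -25, 100 mm); y along the axle, own z points to the red mark. Black rubber tyre 36 mm wide, 160 mm diameter, worn out of true: its surface lies 74 to 86 mm from the axle, high and low sides unknown.
- mark (a point): The red mark, a 9 mm wide red band across the tread and round the tyre's edges; the point lies on the tread, mid tyre width, 75 mm from the axle.
- pointer (a point): Tip of the small flat yellow pointer on the bracket, just beside the tyre (stand frame 0, -5, 168 mm); the mark belongs straight above the axle, beside it.
- notch (a point): Mouth of the one notch (13 mm wide, 23 mm deep) in the aluminium index disc, 50 mm radius, 20 mm wide, that turns with the wheel beside the tyre (stand y 15 to 35 mm). The notch lies at the same angle as the red mark.
- pin_hole (a point): Centre of the mouth of the vertical 12 mm guide hole in the bracket's flat top (stand frame 0, 25, 168 mm). The bracket is 12 mm thick, then a 6 mm gap, then the index disc. The tapered pin pulls the wheel straight if the mark is within about 5 mm of the top; otherwise it stops on the disc, its flange 16 to 20 mm above the bracket.
- pin: Loose lock pin, 84 mm long, 70 g, at first upright in the wooden block. Origin: centre of its lower end; z along it, up. Steel shaft 10 mm diameter, 38 mm long, lowest 14 mm tapered to 5 mm; flange 20 mm diameter at 38 to 42 mm; stem 12 mm; green head 18 mm diameter from 62 to 84 mm (grip here). When home in bracket or block the flange rests on the top face.
- pin_block: Wooden block fixed to the desk, 50 x 50 x 42 mm, with an upright 12 mm hole through its middle that keeps the pin. Origin: centre of its underside.
- mug: White mug with coloured dots, 88 mm high and 88 mm across, bystander. Origin: centre of its underside.
- film_can: White film canister with grey lid, 34 mm diameter, 51 mm high, standing, bystander. Origin: centre of its underside.
- tape_roll: Pale green roll of tape lying flat, 119 mm diameter, 25 mm high, bystander. Origin: centre of its underside.
- sherd: Brown pot sherd, 49 x 54 x 14 mm, lying flat, bystander. Origin: centre of its underside.

How it is judged:
By the outcome, as a careful person would: the job done as asked, in the order asked, and still so for the second after the job is handed in, with the robot touching nothing.
It also fails if it takes over 67 s, if anything falls off the work surface, if the arm or the gripper's body presses on something with over 40 N, if the wrist force passes 120 N, or if a joint passes its speed limit or range.

## Working session

There is one attempt and no reset: what is moved stays moved. The work goes in short steps, Python scripts to look and compute and a tool call to move; the robot and the scene stay as the last step left them, time stands still between calls to the robot, and variables do not carry over. Pictures are saved under pics/ and viewed, about 8 in all and at most 12, crops included, and the job is handed in when it is done.

Besides the shell and the picture viewer there is one more tool, called after "Call:" by a JSON object that holds its "fn" and its "kwargs". jog_arm: Moves the arm, as the interface text tells. Shifts and turns lie within -1 to 1; 1 stands for 10 cm of shift or pi/2 rad of turn. Its arguments: {"type":"object","properties":{"deltas":{"type":"array"},"squeeze":{"type":"number"}},"required":["deltas"]}

```bash
mkdir -p pics; python3 - <<'E'
from rig import r
import cv2,numpy as np
for n in("scene","top"):
    cv2.imwrite(f"pics/{n}0.png",r.grab_frame(n)); c=r.calibration(n); print(n,np.round(c["mtx"],1).tolist(),np.round(c["world_from_camera"],4).tolist())
print(r.sense())
E
```

```text
scene [[503.6, 0.0, 325.1], [0.0, 503.6, 198.2], [0.0, 0.0, 1.0]] [[-0.5077, -0.6396, 0.5772, -135.0353], [-0.8615, 0.369, -0.3488, 439.2477], [0.0101, -0.6743, -0.7384, 1028.4325], [0.0, 0.0, 0.0, 1.0]]
top [[378.3, 0.0, 316.6], [0.0, 378.3, 200.8], [0.0, 0.0, 1.0]] [[0.1012, -0.9678, 0.2304, 334.1247], [-0.9949, -0.0982, 0.0245, 19.2696], [-0.0011, -0.2317, -0.9728, 1209.313], [0.0, 0.0, 0.0, 1.0]]
{'clock': 0.1, 'qpos': array([-1.26440932e+00,  3.53610631e-01,  1.63404771e+00,  1.47355296e-05,
        1.15518344e+00, -2.41017547e-03]), 'qvel': array([ 1.31372793e-03, -1.24981451e-03, -1.64763823e-03,  3.21780585e-05,
       -5.19303876e-04,  6.24781015e-04]), 'joint_efforts': array([-3.46183188e-04, -6.06356406e+01, -3.42819142e+01, -4.26581369e-05,
        3.80037149e-03,  8.53014001e-06]), 'eef_pos': array([ 189.82737813, -595.07060176,  255.62206196]), 'tcp_rot': array([-3.14157617e+00,  1.24909052e-03, -1.26200509e+00]), 'contact_force': array([-0.95001941, -0.64162436, -0.40015417]), 'wrist_torque': array([ 0.05911083,  0.02415821, -0.01772456]), 'opening': 0.9984829650108659}
```

View pics/scene0.png

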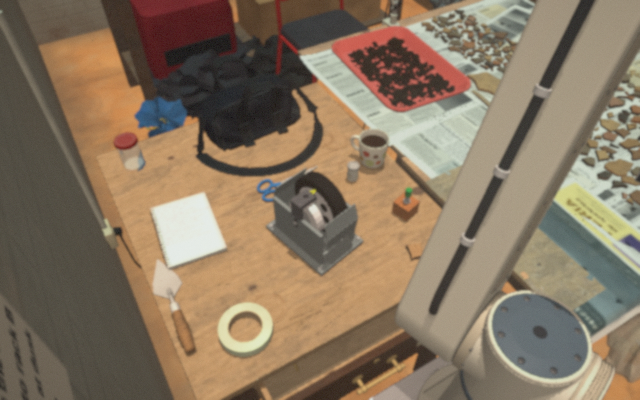

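View pics/top0.png

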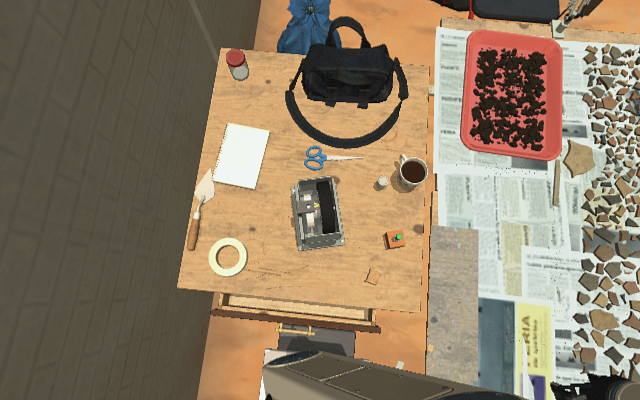

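Scene view: stand around (315,225), pin block with green head at (407,198). Top view: stand centre near (318,213), pin at (398,237). I'll enlarge both.

```bash
python3 - <<'E'
import cv2,numpy as np
a=cv2.imread("pics/scene0.png")[155:285,255:435];b=cv2.imread("pics/top0.png")[165:260,280:415]
cv2.imwrite("pics/c1.png",cv2.resize(a,None,fx=4.4,fy=4.4,interpolation=cv2.INTER_CUBIC))
cv2.imwrite("pics/c2.png",cv2.resize(b,None,fx=5.8,fy=5.8,interpolation=cv2.INTER_CUBIC))
E
```

```text
(no output)
```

View pics/c1.png

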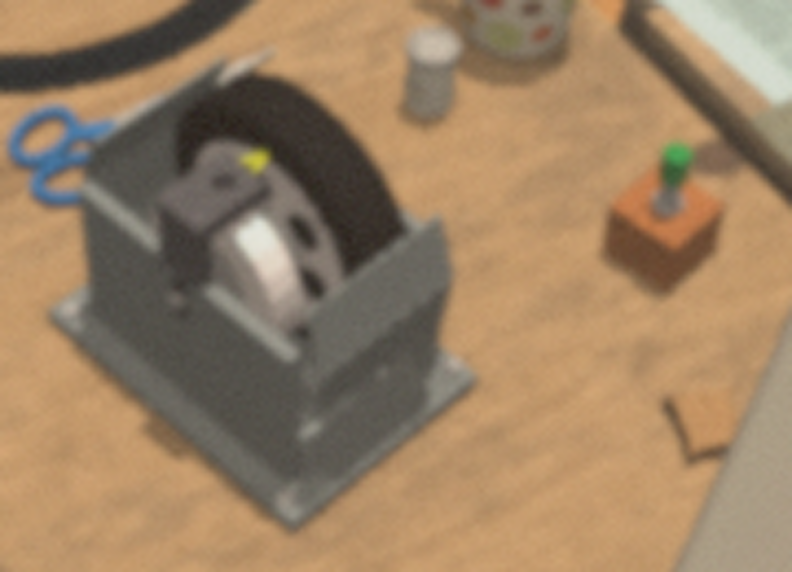

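View pics/c2.png

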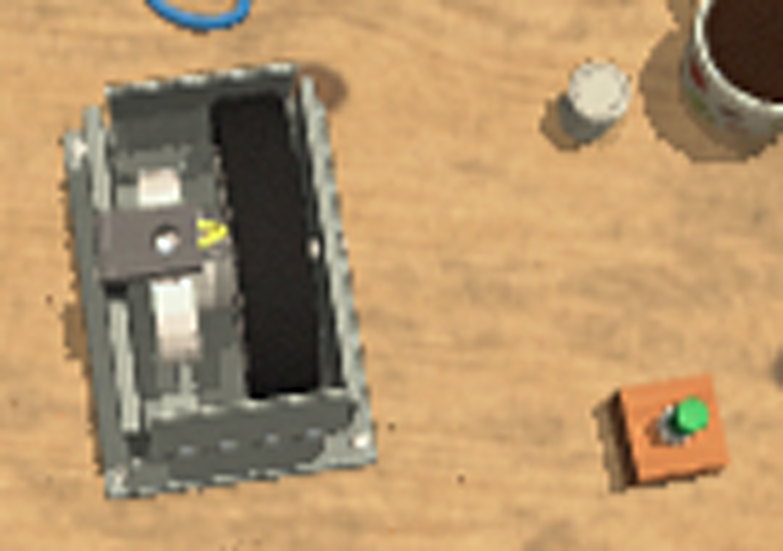

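```bash
cat > h.py <<'E'
from rig import r
import cv2,numpy as np
def proj(n,P):
    c=r.calibration(n);T=np.linalg.inv(c["world_from_camera"])
    q=(T[:3,:3]@np.atleast_2d(P).T+T[:3,3:]).T
    q=q@np.array(c["mtx"]).T
    return q[:,:2]/q[:,2:]
def tf(p,P):
    P=np.atleast_2d(np.array(P,float));c,s=np.cos(p[2]),np.sin(p[2])
    return np.c_[p[0]+c*P[:,0]-s*P[:,1],p[1]+s*P[:,0]+c*P[:,1],P[:,2]]
E
python3 - <<'E'
from h import *
from scipy.optimize import least_squares
S={"scene":(4.4,255,155),"top":(5.8,280,165)}
def src(n,q): s,a,b=S[n]; return (np.array(q)+.5)/s-.5+[a,b]
st=[("scene",(105,75,12),(52,312)),("scene",(-105,75,12),(292,520)),("scene",(-105,-75,12),(474,378)),("scene",(0,25,168),(225,180)),
("top",(105,75,12),(68,135)),("top",(-105,75,12),(108,495)),("top",(-105,-75,12),(375,460)),("top",(0,25,168),(167,238)),("top",(0,-5,168),(228,233))]
def fit(L,p0):
    f=lambda p:np.concatenate([(proj(n,tf(p,P))-src(n,q)).ravel() for n,P,q in L])
    o=least_squares(f,p0,loss="soft_l1");print(np.round(o.x,3),np.round(f(o.x).reshape(-1,2),1).tolist());return o.x
s=fit(st,[560,10,.1])
for n in S: fit([e for e in st if e[0]==n],s)
b=[("top",(25,25,42),(618,392)),("top",(25,-25,42),(712,376)),("top",(-25,-25,42),(726,468)),("top",(-25,25,42),(634,482)),("top",(0,0,88),(691,414)),
("scene",(25,25,42),(609,210)),("scene",(-25,-25,42),(722,212)),("scene",(-25,25,42),(663,255)),("scene",(0,0,88),(677,152))]
k=fit(b,[500,-200,.1])
for n in S: fit([e for e in b if e[0]==n],k)
print("hole",tf(s,(0,25,168)),"tyre",tf(s,(0,-25,180)))
E
```

```text
[5.71116e+02 4.30530e+01 2.27000e-01] [[-0.5, -0.9], [0.2, 1.2], [1.8, -0.4], [0.4, 0.5], [-0.9, -1.2], [-0.5, 0.4], [0.5, 0.4], [-0.1, -0.4], [-0.0, -0.8]]
[5.72123e+02 4.36170e+01 2.29000e-01] [[-0.9, -1.0], [-0.1, 1.0], [1.4, -0.7], [-0.0, 0.4]]
[5.70217e+02 4.24020e+01 2.27000e-01] [[-0.7, -1.0], [-0.3, 0.7], [0.7, 0.7], [0.1, -0.0], [0.2, -0.5]]
[ 5.16729e+02 -2.05577e+02  2.18000e-01] [[-0.2, -1.0], [-0.6, -0.1], [-0.3, -0.0], [-0.4, -0.6], [-0.5, 0.1], [-0.0, -0.6], [1.1, -0.2], [2.1, -0.3], [0.2, 1.0]]
[ 5.17614e+02 -2.03817e+02  1.84000e-01] [[-0.8, -0.9], [0.4, 0.2], [0.9, -0.3], [-0.5, 1.1]]
[ 5.15852e+02 -2.06789e+02  2.38000e-01] [[0.0, -0.5], [-0.4, 0.1], [0.3, 0.1], [0.2, -0.1], [-0.1, 0.4]]
hole [[565.48853883  67.41192457 168.        ]] tyre [[576.74248188  18.69489709 180.        ]]
```

Call:
{"fn": "jog_arm", "kwargs": {"deltas": [{"gripper": 1, "translation": [0.08, 0.138, 0.1], "dr": [0, 0, -0.026]}, {"gripper": 1, "translation": [0.163, 0.276, 0.1], "dr": [0, 0, -0.026]}, {"gripper": 1, "translation": [0.163, 0.276, 0], "dr": [0, 0, 0]}, {"gripper": 1, "translation": [0.163, 0.276, 0], "dr": [0, 0, 0]}, {"gripper": 1, "translation": [0.163, 0.276, 0], "dr": [0, 0, 0]}, {"gripper": 1, "translation": [0.163, 0.276, 0], "dr": [0, 0, 0]}, {"gripper": 1, "translation": [0.163, 0.276, 0], "dr": [0, 0, 0]}, {"gripper": 1, "translation": [0.163, 0.276, 0], "dr": [0, 0, 0]}, {"gripper": 1, "translation": [0.163, 0.276, 0], "dr": [0, 0, 0]}, {"gripper": 1, "translation": [0.163, 0.276, 0], "dr": [0, 0, 0]}, {"gripper": 1, "translation": [0.163, 0.276, 0], "dr": [0, 0, 0]}, {"gripper": 1, "translation": [0.163, 0.276, 0], "dr": [0, 0, 0]}], "squeeze": 40}}

```text
clock: 1.1
eef_pos: [377.6, -276.5, 276.1]
tcp_rot: [3.141, 0.0, -1.344]
contact_force: [-0.2, -1.1, 0.4]
opening: -0.0
```

Call:
{"fn": "jog_arm", "kwargs": {"deltas": [{"gripper": 1, "translation": [0.163, 0.276, 0], "dr": [0, 0, 0]}, {"gripper": 1, "translation": [0.163, 0.276, 0], "dr": [0, 0, 0]}, {"gripper": 1, "translation": [0.163, 0.276, 0], "dr": [0, 0, 0]}, {"gripper": 1, "translation": [0.163, 0.276, 0], "dr": [0, 0, 0]}, {"gripper": 1, "translation": [0.163, 0.276, 0], "dr": [0, 0, 0]}, {"gripper": 1, "translation": [0.163, 0.276, 0], "dr": [0, 0, 0]}, {"gripper": 1, "translation": [0.163, 0.276, 0], "dr": [0, 0, 0]}, {"gripper": 1, "translation": [0.163, 0.276, 0], "dr": [0, 0, 0]}, {"gripper": 1, "translation": [0.163, 0.276, 0], "dr": [0, 0, 0]}, {"gripper": 1, "translation": [0.08, 0.138, 0], "dr": [0, 0, 0]}, {"gripper": 1, "translation": [0, 0, 0], "dr": [0, 0, 0]}, {"gripper": 1, "translation": [0, 0, 0], "dr": [0, 0, 0]}]}}

```text
clock: 2.1
eef_pos: [531.8, -15.3, 275.8]
tcp_rot: [3.14, 0.0, -1.342]
contact_force: [-1.4, -0.4, -0.7]
opening: -0.0
```

Call:
{"fn": "jog_arm", "kwargs": {"deltas": [{"gripper": 1, "translation": [0.16, 0.26, 0], "dr": [0, 0, 0]}, {"gripper": 1, "translation": [0, 0, -0.2], "dr": [0, 0, 0]}, {"gripper": 1, "translation": [0, 0, -0.2], "dr": [0, 0, 0]}, {"gripper": 1, "translation": [0, 0, -0.19], "dr": [0, 0, 0]}, {"gripper": 1, "translation": [0, 0, 0], "dr": [0, 0, 0]}, {"gripper": 1, "translation": [0, 0, 0], "dr": [0, 0, 0]}]}}

```text
clock: 2.6
eef_pos: [546.9, 9.2, 216.7]
tcp_rot: [3.139, 0.0, -1.345]
contact_force: [0.0, 0.5, -0.5]
opening: -0.0
```

```bash
python3 - <<'E'
from h import *
a=r.grab_frame("scene")[150:270,255:375];b=r.grab_frame("top")[165:260,270:380]
f=lambda i:cv2.resize(i,(395,380),interpolation=cv2.INTER_CUBIC)
cv2.imwrite("pics/d1.png",np.hstack([f(a),f(b)]));print(r.sense()["contact_force"],r.sense()["eef_pos"])
E
```

```text
[ 0.64885285 -0.66267228 -0.25782096] [548.28993015   9.43641529 218.40696464]
```

View pics/d1.png

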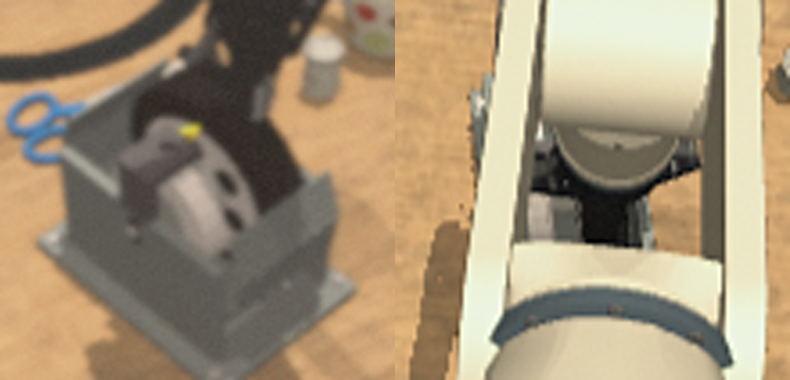

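Call:
{"fn": "jog_arm", "kwargs": {"deltas": [{"gripper": 1, "translation": [0, 0, -0.04], "dr": [0, 0, 0]}, {"gripper": 1, "translation": [0, 0, -0.04], "dr": [0, 0, 0]}, {"gripper": 1, "translation": [0, 0, 0], "dr": [0, 0, 0]}]}}

```text
clock: 2.95
eef_pos: [547.8, 10.0, 209.1]
tcp_rot: [-3.142, -0.0, -1.344]
contact_force: [-0.6, 0.3, -0.7]
opening: -0.001
```

Call:
{"fn": "jog_arm", "kwargs": {"deltas": [{"gripper": 1, "translation": [0, 0, -0.02], "dr": [0, 0, 0]}, {"gripper": 1, "translation": [0, 0, 0], "dr": [0, 0, 0]}]}}

```text
clock: 3.12
eef_pos: [548.0, 10.2, 207.2]
tcp_rot: [-3.142, -0.0, -1.344]
contact_force: [-0.1, 0.3, 0.3]
opening: 0.001
```

Call:
{"fn": "jog_arm", "kwargs": {"deltas": [{"gripper": 1, "translation": [0, 0, -0.015], "dr": [0, 0, 0]}, {"gripper": 1, "translation": [0, 0, 0], "dr": [0, 0, 0]}]}}

```text
clock: 3.28
eef_pos: [548.0, 10.2, 205.9]
tcp_rot: [-3.141, -0.0, -1.344]
contact_force: [-0.4, -0.3, 2.0]
opening: 0.002
```

Call:
{"fn": "jog_arm", "kwargs": {"deltas": [{"gripper": 1, "translation": [0, 0, -0.01], "dr": [0, 0, 0]}, {"gripper": 1, "translation": [0, 0, 0], "dr": [0, 0, 0]}]}}

```text
clock: 3.45
eef_pos: [548.1, 10.1, 204.9]
tcp_rot: [-3.141, -0.0, -1.344]
contact_force: [-0.6, -1.2, 3.8]
opening: 0.001
```

Call:
{"fn": "jog_arm", "kwargs": {"deltas": [{"gripper": 1, "translation": [0.049, 0.011, 0.01], "dr": [0, 0, 0]}, {"gripper": 1, "translation": [0.049, 0.011, 0.01], "dr": [0, 0, 0]}, {"gripper": 1, "translation": [0, 0, 0], "dr": [0, 0, 0]}]}}

```text
clock: 3.7
eef_pos: [559.3, 12.7, 207.4]
tcp_rot: [-3.14, -0.0, -1.344]
contact_force: [-0.0, 1.0, 4.6]
opening: 0.007
```

```bash
cat >> h.py <<'E'
def red(n="scene",save=None):
    i=r.grab_frame(n).astype(int);b,g,rr=i[...,0],i[...,1],i[...,2]
    m=np.zeros(b.shape,bool)
    q=proj(n,tf((571.1,43.05,.227),[(x,-25,z) for x in(-75,75) for z in(120,180)]))
    x0,y0=q.min(0).astype(int)-12;x1,y1=q.max(0).astype(int)+12
    w=(rr>1.8*g)&(rr>1.8*b)&(rr>60); m[y0:y1,x0:x1]=w[y0:y1,x0:x1]
    v,u=np.nonzero(m)
    print(n,len(u),(round(u.mean(),1),round(v.mean(),1),u.min(),u.max(),v.min(),v.max()) if len(u) else "")
    if save: cv2.imwrite(save,cv2.resize(i[y0:y1,x0:x1].astype(np.uint8),None,fx=4,fy=4,interpolation=cv2.INTER_CUBIC)); print("crop",x0,y0)
E
python3 -c "
from h import *
red(save='pics/e1.png');print(r.sense()['contact_force'])"
```

```text
scene 0 
crop 288 153
[-1.22466709 -0.40068802  4.31848602]
```

Call:
{"fn": "jog_arm", "kwargs": {"deltas": [{"gripper": 1, "translation": [0.049, 0.011, 0.005], "dr": [0, 0, 0]}, {"gripper": 1, "translation": [0.049, 0.011, 0.002], "dr": [0, 0, 0]}, {"gripper": 1, "translation": [0.049, 0.011, 0], "dr": [0, 0, 0]}, {"gripper": 1, "translation": [0, 0, 0], "dr": [0, 0, 0]}]}}

```text
clock: 4.08
eef_pos: [573.9, 16.1, 207.7]
tcp_rot: [-3.14, 0.0, -1.344]
contact_force: [0.0, 2.4, 5.3]
opening: 0.001
```

Call:
{"fn": "jog_arm", "kwargs": {"deltas": [{"gripper": 1, "translation": [0.049, 0.011, 0.006], "dr": [0, 0, 0]}, {"gripper": 1, "translation": [0.049, 0.011, 0.004], "dr": [0, 0, 0]}, {"gripper": 1, "translation": [0.049, 0.011, 0], "dr": [0, 0, 0]}, {"gripper": 1, "translation": [0, 0, 0], "dr": [0, 0, 0]}]}}

```text
clock: 4.42
eef_pos: [588.2, 19.2, 208.4]
tcp_rot: [-3.141, 0.0, -1.344]
contact_force: [0.6, 2.4, 3.9]
opening: 0.0
```

Call:
{"fn": "jog_arm", "kwargs": {"deltas": [{"gripper": 1, "translation": [0.049, 0.011, 0], "dr": [0, 0, 0]}, {"gripper": 1, "translation": [0.049, 0.011, -0.003], "dr": [0, 0, 0]}, {"gripper": 1, "translation": [0.049, 0.011, -0.006], "dr": [0, 0, 0]}, {"gripper": 1, "translation": [0, 0, 0], "dr": [0, 0, 0]}]}}

```text
clock: 4.75
eef_pos: [602.9, 22.4, 207.4]
tcp_rot: [-3.141, -0.0, -1.344]
contact_force: [0.2, 0.8, 2.6]
opening: 0.003
```

```bash
python3 -c "
from h import *
red(save='pics/e2.png');print(r.sense()['contact_force'])
a=cv2.imread('pics/e1.png');b=cv2.imread('pics/e2.png');cv2.imwrite('pics/e12.png',np.hstack([a,b]))"
```

```text
scene 0 
crop 288 153
[1.46451591 1.73074633 2.64945322]
```

View pics/e12.png

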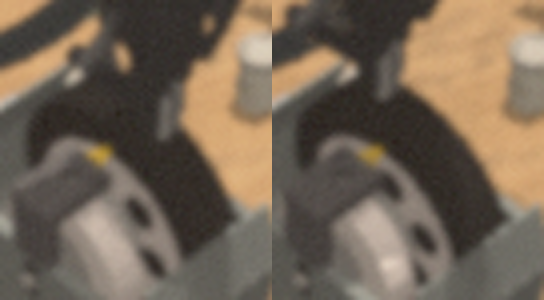

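Call:
{"fn": "jog_arm", "kwargs": {"deltas": [{"gripper": 1, "translation": [0.049, 0.011, -0.01], "dr": [0, 0, 0]}, {"gripper": 1, "translation": [0.049, 0.011, -0.012], "dr": [0, 0, 0]}, {"gripper": 1, "translation": [0, 0, 0], "dr": [0, 0, 0]}]}}

```text
clock: 5.05
eef_pos: [612.3, 24.5, 205.0]
tcp_rot: [-3.142, -0.0, -1.344]
contact_force: [0.1, 0.3, 1.1]
opening: -0.002
```

Call:
{"fn": "jog_arm", "kwargs": {"deltas": [{"gripper": 1, "translation": [0, 0, 0.15], "dr": [0, 0, 0]}, {"gripper": 1, "translation": [-0.34, -0.08, 0], "dr": [0, 0, 0]}, {"gripper": 1, "translation": [-0.34, -0.08, 0], "dr": [0, 0, 0]}, {"gripper": 1, "translation": [0, 0, -0.1], "dr": [0, 0, 0]}, {"gripper": 1, "translation": [0, 0, -0.035], "dr": [0, 0, 0]}, {"gripper": 1, "translation": [0, 0, 0], "dr": [0, 0, 0]}, {"gripper": 1, "translation": [0, 0, 0], "dr": [0, 0, 0]}]}}

```text
clock: 5.63
eef_pos: [544.4, 8.5, 206.9]
tcp_rot: [-3.141, -0.0, -1.344]
contact_force: [0.1, 0.8, -0.5]
opening: 0.002
```

Call:
{"fn": "jog_arm", "kwargs": {"deltas": [{"gripper": 1, "translation": [0, 0, -0.015], "dr": [0, 0, 0]}, {"gripper": 1, "translation": [0, 0, 0], "dr": [0, 0, 0]}]}}

```text
clock: 5.8
eef_pos: [544.4, 8.6, 205.3]
tcp_rot: [-3.141, -0.0, -1.343]
contact_force: [0.0, 0.3, -0.4]
opening: 0.001
```

Call:
{"fn": "jog_arm", "kwargs": {"deltas": [{"gripper": 1, "translation": [0, 0, -0.015], "dr": [0, 0, 0]}, {"gripper": 1, "translation": [0, 0, 0], "dr": [0, 0, 0]}]}}

```text
clock: 5.97
eef_pos: [543.8, 8.5, 203.7]
tcp_rot: [3.141, 0.0, -1.344]
contact_force: [0.6, 0.1, 0.1]
opening: -0.004
```

Call:
{"fn": "jog_arm", "kwargs": {"deltas": [{"gripper": 1, "translation": [0, 0, -0.012], "dr": [0, 0, 0]}, {"gripper": 1, "translation": [0, 0, 0], "dr": [0, 0, 0]}]}}

```text
clock: 6.13
eef_pos: [543.6, 8.5, 202.5]
tcp_rot: [3.141, 0.0, -1.344]
contact_force: [0.3, -0.1, -0.3]
opening: 0.001
```

Call:
{"fn": "jog_arm", "kwargs": {"deltas": [{"gripper": 1, "translation": [0, 0, -0.015], "dr": [0, 0, 0]}, {"gripper": 1, "translation": [0, 0, 0], "dr": [0, 0, 0]}]}}

```text
clock: 6.3
eef_pos: [543.7, 8.5, 201.1]
tcp_rot: [-3.141, -0.0, -1.344]
contact_force: [-0.0, -0.0, 1.5]
opening: 0.004
```

Call:
{"fn": "jog_arm", "kwargs": {"deltas": [{"gripper": 1, "translation": [0, 0, -0.015], "dr": [0, 0, 0]}, {"gripper": 1, "translation": [0, 0, 0], "dr": [0, 0, 0]}]}}

```text
clock: 6.47
eef_pos: [543.7, 8.4, 199.7]
tcp_rot: [-3.141, -0.0, -1.344]
contact_force: [-1.1, 0.5, 4.6]
opening: -0.0
```

Call:
{"fn": "jog_arm", "kwargs": {"deltas": [{"gripper": 1, "translation": [0.049, 0.011, 0.012], "dr": [0, 0, 0]}, {"gripper": 1, "translation": [0.049, 0.011, 0.01], "dr": [0, 0, 0]}, {"gripper": 1, "translation": [0.049, 0.011, 0.006], "dr": [0, 0, 0]}, {"gripper": 1, "translation": [0, 0, 0], "dr": [0, 0, 0]}]}}

```text
clock: 6.8
eef_pos: [560.0, 12.2, 203.1]
tcp_rot: [-3.14, 0.0, -1.344]
contact_force: [-0.4, 1.3, 4.4]
opening: -0.0
```

Call:
{"fn": "jog_arm", "kwargs": {"deltas": [{"gripper": 1, "translation": [0.049, 0.011, 0.003], "dr": [0, 0, 0]}, {"gripper": 1, "translation": [0.049, 0.011, 0.002], "dr": [0, 0, 0]}, {"gripper": 1, "translation": [0.049, 0.011, 0], "dr": [0, 0, 0]}, {"gripper": 1, "translation": [0.049, 0.011, 0], "dr": [0, 0, 0]}, {"gripper": 1, "translation": [0, 0, 0], "dr": [0, 0, 0]}]}}

```text
clock: 7.22
eef_pos: [579.3, 16.8, 203.2]
tcp_rot: [-3.14, 0.0, -1.344]
contact_force: [0.3, 3.3, 4.4]
opening: -0.001
```

```bash
python3 -c "
from h import *
red(save='pics/e3.png');print(r.sense()['contact_force'])"
```

```text
scene 0 
crop 288 153
[-0.07091798  2.88650161  4.67541038]
```

Call:
{"fn": "jog_arm", "kwargs": {"deltas": [{"gripper": 1, "translation": [0.049, 0.013, 0], "dr": [0, 0, 0]}, {"gripper": 1, "translation": [0.049, 0.013, 0], "dr": [0, 0, 0]}, {"gripper": 1, "translation": [0.049, 0.013, -0.002], "dr": [0, 0, 0]}, {"gripper": 1, "translation": [0.049, 0.013, -0.004], "dr": [0, 0, 0]}, {"gripper": 1, "translation": [0, 0, 0], "dr": [0, 0, 0]}]}}

```text
clock: 7.68
eef_pos: [598.7, 21.6, 202.3]
tcp_rot: [-3.141, -0.0, -1.344]
contact_force: [1.2, 2.2, 2.9]
opening: 0.001
```

Call:
{"fn": "jog_arm", "kwargs": {"deltas": [{"gripper": 1, "translation": [0.049, 0.012, -0.01], "dr": [0, 0, 0]}, {"gripper": 1, "translation": [0.049, 0.012, -0.013], "dr": [0, 0, 0]}, {"gripper": 1, "translation": [0.049, 0.012, -0.014], "dr": [0, 0, 0]}, {"gripper": 1, "translation": [0, 0, 0], "dr": [0, 0, 0]}]}}

```text
clock: 8.02
eef_pos: [613.3, 25.1, 198.4]
tcp_rot: [-3.141, -0.0, -1.344]
contact_force: [1.5, 1.6, 4.0]
opening: 0.004
```

```bash
python3 -c "
from h import *
red(save='pics/e4.png');print(r.sense()['contact_force'])"
```

```text
scene 0 
crop 288 153
[1.18758046 1.28820685 2.6866994 ]
```

Call:
{"fn": "jog_arm", "kwargs": {"deltas": [{"gripper": 1, "translation": [0, 0, 0.15], "dr": [0, 0, 0]}, {"gripper": 1, "translation": [-0.34, -0.08, 0], "dr": [0, 0, 0]}, {"gripper": 1, "translation": [-0.34, -0.08, 0], "dr": [0, 0, 0]}, {"gripper": 1, "translation": [0, 0, -0.1], "dr": [0, 0, 0]}, {"gripper": 1, "translation": [0, 0, -0.045], "dr": [0, 0, 0]}, {"gripper": 1, "translation": [0, 0, 0], "dr": [0, 0, 0]}, {"gripper": 1, "translation": [0, 0, 0], "dr": [0, 0, 0]}]}}

```text
clock: 8.65
eef_pos: [544.8, 8.9, 199.0]
tcp_rot: [3.141, -0.0, -1.344]
contact_force: [0.4, 0.9, -0.2]
opening: -0.005
```

Call:
{"fn": "jog_arm", "kwargs": {"deltas": [{"gripper": 1, "translation": [0, 0, -0.02], "dr": [0, 0, 0]}, {"gripper": 1, "translation": [0, 0, 0], "dr": [0, 0, 0]}]}}

```text
clock: 8.82
eef_pos: [544.9, 9.1, 197.0]
tcp_rot: [3.142, -0.0, -1.343]
contact_force: [-0.3, -0.1, 0.9]
opening: -0.0
```

Call:
{"fn": "jog_arm", "kwargs": {"deltas": [{"gripper": 1, "translation": [0, 0, -0.015], "dr": [0, 0, 0]}, {"gripper": 1, "translation": [0, 0, 0], "dr": [0, 0, 0]}]}}

```text
clock: 8.98
eef_pos: [544.7, 9.0, 195.7]
tcp_rot: [-3.141, -0.0, -1.344]
contact_force: [0.0, 0.3, 2.9]
opening: -0.001
```

Call:
{"fn": "jog_arm", "kwargs": {"deltas": [{"gripper": 1, "translation": [0.049, 0.012, 0.01], "dr": [0, 0, 0]}, {"gripper": 1, "translation": [0.049, 0.012, 0.008], "dr": [0, 0, 0]}, {"gripper": 1, "translation": [0.049, 0.012, 0.006], "dr": [0, 0, 0]}, {"gripper": 1, "translation": [0, 0, 0], "dr": [0, 0, 0]}]}}

```text
clock: 9.32
eef_pos: [560.7, 12.9, 198.7]
tcp_rot: [-3.139, -0.0, -1.344]
contact_force: [0.1, -0.1, 3.5]
opening: -0.002
```

```bash
python3 -c "
from h import *
red(save='pics/e5.png');print(r.sense()['contact_force'])"
```

```text
scene 0 
crop 288 153
[-0.14766527 -0.05399894  3.79870786]
```

Call:
{"fn": "jog_arm", "kwargs": {"deltas": [{"gripper": 1, "translation": [0.049, 0.012, 0.003], "dr": [0, 0, 0]}, {"gripper": 1, "translation": [0.049, 0.012, 0.002], "dr": [0, 0, 0]}, {"gripper": 1, "translation": [0.049, 0.012, 0], "dr": [0, 0, 0]}, {"gripper": 1, "translation": [0.049, 0.012, 0], "dr": [0, 0, 0]}, {"gripper": 1, "translation": [0, 0, 0], "dr": [0, 0, 0]}]}}

```text
clock: 9.78
eef_pos: [580.0, 17.6, 198.7]
tcp_rot: [-3.14, -0.0, -1.344]
contact_force: [0.4, 0.2, 3.8]
opening: -0.003
```

```bash
python3 -c "
from h import *
red(save='pics/e6.png');print(r.sense()['contact_force'])"
```

```text
scene 0 
crop 288 153
[-0.27354502 -0.12351601  4.98911676]
```

Call:
{"fn": "jog_arm", "kwargs": {"deltas": [{"gripper": 1, "translation": [0.049, 0.012, 0], "dr": [0, 0, 0]}, {"gripper": 1, "translation": [0.049, 0.012, 0], "dr": [0, 0, 0]}, {"gripper": 1, "translation": [0.049, 0.012, -0.002], "dr": [0, 0, 0]}, {"gripper": 1, "translation": [0.049, 0.012, -0.004], "dr": [0, 0, 0]}, {"gripper": 1, "translation": [0, 0, 0], "dr": [0, 0, 0]}]}}

```text
clock: 10.25
eef_pos: [599.3, 22.4, 197.9]
tcp_rot: [-3.141, -0.0, -1.344]
contact_force: [0.9, -0.3, 2.7]
opening: -0.001
```

```bash
python3 -c "
from h import *
red(save='pics/e7.png');print(r.sense()['contact_force'])"
```

```text
scene 73 (np.float64(337.9), np.float64(206.7), np.int64(331), np.int64(344), np.int64(202), np.int64(211))
crop 288 153
[1.78190403 0.16276066 2.75581311]
```

```bash
cat >> h.py <<'E'
def ang(u,v,n="scene"):
    t=np.radians(np.arange(-90,91,1));P=tf((571.1,43.05,.227),np.c_[76*np.sin(t),0*t-25,100+76*np.cos(t)])
    d=np.linalg.norm(proj(n,P)-[u,v],axis=1);k=d.argmin();print("angle",np.degrees(t[k]),"dist px",d[k].round(1))
E
python3 -c "
from h import *
ang(337.9,206.7)"
```

```text
angle -53.0 dist px 1.9
```

View pics/e7.png

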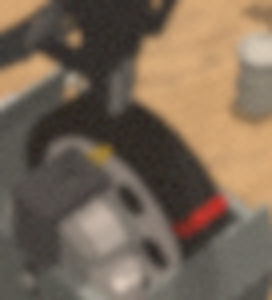

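Call:
{"fn": "jog_arm", "kwargs": {"deltas": [{"gripper": 1, "translation": [0.049, 0.012, -0.008], "dr": [0, 0, 0]}, {"gripper": 1, "translation": [0.049, 0.012, -0.011], "dr": [0, 0, 0]}, {"gripper": 1, "translation": [0.049, 0.012, -0.013], "dr": [0, 0, 0]}, {"gripper": 1, "translation": [0, 0, 0], "dr": [0, 0, 0]}, {"gripper": 1, "translation": [0, 0, 0.15], "dr": [0, 0, 0]}, {"gripper": 1, "translation": [-0.34, -0.08, 0], "dr": [0, 0, 0]}, {"gripper": 1, "translation": [-0.34, -0.08, 0], "dr": [0, 0, 0]}, {"gripper": 1, "translation": [0, 0, -0.1], "dr": [0, 0, 0]}, {"gripper": 1, "translation": [0, 0, -0.025], "dr": [0, 0, 0]}, {"gripper": 1, "translation": [0, 0, 0], "dr": [0, 0, 0]}, {"gripper": 1, "translation": [0, 0, 0], "dr": [0, 0, 0]}]}}

```text
clock: 11.22
eef_pos: [545.7, 9.9, 197.3]
tcp_rot: [-3.141, 0.0, -1.344]
contact_force: [-0.3, -0.1, 0.3]
opening: 0.001
```

```bash
python3 -c "
from h import *
red(save='pics/e8.png');print(r.sense()['contact_force'])"
```

```text
scene 64 (np.float64(334.9), np.float64(201.0), np.int64(329), np.int64(341), np.int64(196), np.int64(206))
crop 288 153
[ 0.26318065  0.58472539 -0.25608564]
```

Call:
{"fn": "jog_arm", "kwargs": {"deltas": [{"gripper": 1, "translation": [0, 0, -0.015], "dr": [0, 0, 0]}, {"gripper": 1, "translation": [0, 0, 0], "dr": [0, 0, 0]}]}}

```text
clock: 11.43
eef_pos: [545.4, 9.9, 195.6]
tcp_rot: [-3.142, 0.0, -1.343]
contact_force: [0.1, 0.1, -0.4]
opening: -0.002
```

Call:
{"fn": "jog_arm", "kwargs": {"deltas": [{"gripper": 1, "translation": [0, 0, -0.015], "dr": [0, 0, 0]}, {"gripper": 1, "translation": [0, 0, 0], "dr": [0, 0, 0]}]}}

```text
clock: 11.6
eef_pos: [545.1, 9.8, 194.2]
tcp_rot: [-3.142, -0.0, -1.344]
contact_force: [-0.6, 0.6, 1.8]
opening: -0.001
```

```bash
python3 -c "
from h import *
ang(334.9,201)
c=r.sense();print(c['contact_force'])"
```

```text
angle -41.0 dist px 1.9
[-0.61407534  0.58903575  1.81956676]
```

Call:
{"fn": "jog_arm", "kwargs": {"deltas": [{"gripper": 1, "translation": [0, 0, -0.008], "dr": [0, 0, 0]}, {"gripper": 1, "translation": [0.049, 0.012, 0.01], "dr": [0, 0, 0]}, {"gripper": 1, "translation": [0.049, 0.012, 0.008], "dr": [0, 0, 0]}, {"gripper": 1, "translation": [0.049, 0.012, 0.006], "dr": [0, 0, 0]}, {"gripper": 1, "translation": [0, 0, 0], "dr": [0, 0, 0]}]}}

```text
clock: 12.02
eef_pos: [561.3, 13.7, 196.5]
tcp_rot: [-3.139, -0.0, -1.344]
contact_force: [0.1, 0.2, 4.8]
opening: 0.001
```

Call:
{"fn": "jog_arm", "kwargs": {"deltas": [{"gripper": 1, "translation": [0.049, 0.012, 0.004], "dr": [0, 0, 0]}, {"gripper": 1, "translation": [0.049, 0.012, 0.002], "dr": [0, 0, 0]}, {"gripper": 1, "translation": [0.049, 0.012, 0], "dr": [0, 0, 0]}, {"gripper": 1, "translation": [0.049, 0.012, 0], "dr": [0, 0, 0]}, {"gripper": 1, "translation": [0, 0, 0], "dr": [0, 0, 0]}]}}

```text
clock: 12.43
eef_pos: [580.6, 18.4, 196.7]
tcp_rot: [-3.14, -0.0, -1.344]
contact_force: [0.0, -0.7, 5.6]
opening: -0.001
```

```bash
python3 -c "
from h import *
red(save='pics/e9.png')
ang(334.9,201)
c=r.sense();print(c['contact_force'])"
```

```text
scene 60 (np.float64(325.3), np.float64(189.4), np.int64(320), np.int64(331), np.int64(185), np.int64(194))
crop 288 153
angle -41.0 dist px 1.9
[-0.13406049 -0.25703546  5.49774993]
```

Call:
{"fn": "jog_arm", "kwargs": {"deltas": [{"gripper": 1, "translation": [0.049, 0.012, 0.003], "dr": [0, 0, 0]}, {"gripper": 1, "translation": [0.049, 0.012, 0], "dr": [0, 0, 0]}, {"gripper": 1, "translation": [0, 0, 0], "dr": [0, 0, 0]}]}}

```text
clock: 12.73
eef_pos: [590.3, 20.8, 196.9]
tcp_rot: [-3.14, -0.0, -1.344]
contact_force: [1.0, 0.5, 4.6]
opening: 0.003
```

```bash
python3 -c "
from h import *
ang(325.3,189.4)
red(save='pics/e10.png')
c=r.sense();print(c['contact_force'])"
```

```text
angle -13.0 dist px 2.4
scene 59 (np.float64(322.1), np.float64(186.6), np.int64(317), np.int64(328), np.int64(182), np.int64(192))
crop 288 153
[ 0.26640847 -0.64346295  4.52778463]
```

View pics/e10.png

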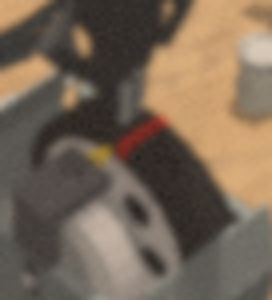

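Call:
{"fn": "jog_arm", "kwargs": {"deltas": [{"gripper": 1, "translation": [0.034, 0.008, -0.002], "dr": [0, 0, 0]}, {"gripper": 1, "translation": [0.034, 0.008, -0.003], "dr": [0, 0, 0]}, {"gripper": 1, "translation": [0, 0, 0], "dr": [0, 0, 0]}, {"gripper": 1, "translation": [0, 0, 0.1], "dr": [0, 0, 0]}, {"gripper": 1, "translation": [0, 0, 0.3], "dr": [0, 0, 0]}, {"gripper": 1, "translation": [0, 0, 0.3], "dr": [0, 0, 0]}, {"gripper": -1, "translation": [0, -0.4, 0], "dr": [0, 0, 0]}, {"gripper": -1, "translation": [0, -0.4, 0], "dr": [0, 0, 0]}, {"gripper": -1, "translation": [0, -0.4, 0], "dr": [0, 0, 0]}, {"gripper": -1, "translation": [0, -0.4, 0], "dr": [0, 0, 0]}, {"gripper": -1, "translation": [-0.2, -0.35, 0], "dr": [0, 0, 0]}, {"gripper": -1, "translation": [0, 0, 0], "dr": [0, 0, 0]}]}}

```text
clock: 13.78
eef_pos: [572.7, -178.1, 266.1]
tcp_rot: [3.139, -0.001, -1.347]
contact_force: [-0.4, 0.3, -0.7]
opening: 0.843
```

```bash
cat > chk.py <<'E'
from h import *
from scipy.optimize import least_squares
def chk(tag):
    out=[]
    for n,(s,x0,y0,w,h) in {"scene":(6,290,160,65,65),"top":(6,290,170,65,85)}.items():
        fr=[r.grab_frame(n).astype(float) for _ in range(3)];i=np.mean(fr,0)
        b,g,rr=i[...,0],i[...,1],i[...,2]
        w_=(rr>1.8*g)&(rr>1.8*b)&(rr>60);y_=(rr>1.5*b+20)&(g>1.5*b+20)&(rr>100)
        for m,nm in((w_,"red"),(y_,"yel")):
            M=np.zeros_like(m);M[y0:y0+h,x0:x0+w]=m[y0:y0+h,x0:x0+w];v,u=np.nonzero(M)
            if len(u)==0: print(n,nm,0);continue
            print(n,nm,len(u),u.mean().round(2),v.mean().round(2),u.min(),u.max(),v.min(),v.max())
            if nm=="red": ang(u.mean(),v.mean(),n)
        print("mark@0",proj(n,tf((571.1,43.05,.227),[(0,-25,175),(10,-25,175),(0,-5,168)])).round(1).tolist())
        out.append(cv2.resize(i[y0:y0+h,x0:x0+w].astype(np.uint8),(390,int(390*h/w)),interpolation=cv2.INTER_CUBIC)[:390])
    cv2.imwrite(f"pics/{tag}.png",np.hstack(out))
E
python3 -c "
from chk import *
chk('f1');print(r.sense()['eef_pos'])"
```

```text
scene red 65 320.88 184.03 315 327 180 189
angle 0.0 dist px 1.3
scene yel 21 313.0 190.81 310 316 189 193
mark@0 [[321.8, 183.4], [319.0, 181.2], [315.6, 189.7]]
top red 49 325.88 203.55 320 332 201 206
angle -2.0 dist px 0.3
top yel 16 315.62 204.75 314 318 203 207
mark@0 [[325.9, 202.5], [325.5, 199.1], [318.9, 203.9]]
[ 576.0447586  -171.59066532  266.3477027 ]
```

View pics/f1.png

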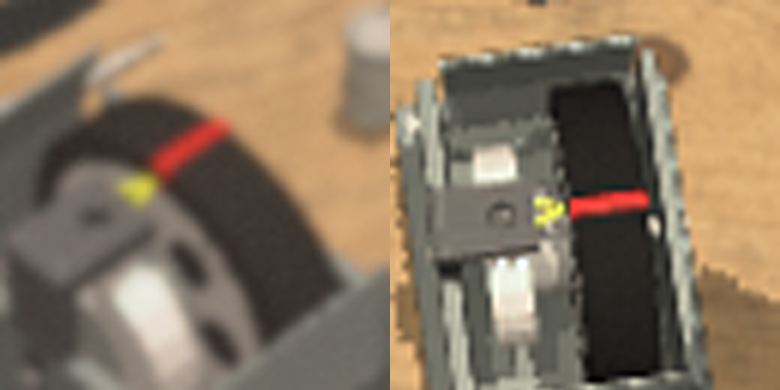

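Mark stands at 0 to −2° (well within 5 mm), level with the pointer in both views: scene (321,184), top (326,203.5). Now the pin.

Call:
{"fn": "jog_arm", "kwargs": {"deltas": [{"gripper": -1, "translation": [-0.295, -0.164, 0], "dr": [0, 0, 0]}, {"gripper": -1, "translation": [-0.295, -0.164, 0], "dr": [0, 0, 0]}, {"gripper": -1, "translation": [0, 0, -0.35], "dr": [0, 0, 0]}, {"gripper": -1, "translation": [0, 0, -0.35], "dr": [0, 0, 0]}, {"gripper": -1, "translation": [0, 0, -0.35], "dr": [0, 0, 0]}, {"gripper": -1, "translation": [0, 0, -0.35], "dr": [0, 0, 0]}, {"gripper": -1, "translation": [0, 0, -0.26], "dr": [0, 0, 0]}, {"gripper": -1, "translation": [0, 0, -0.2], "dr": [0, 0, 0]}, {"gripper": -1, "translation": [0, 0, 0], "dr": [0, 0, 0]}, {"gripper": -1, "translation": [0, 0, 0], "dr": [0, 0, 0]}]}}

```text
clock: 14.92
eef_pos: [516.6, -204.5, 79.7]
tcp_rot: [3.14, 0.001, -1.342]
contact_force: [-0.3, -0.1, 0.3]
opening: 0.999
```

Call:
{"fn": "jog_arm", "kwargs": {"deltas": [{"gripper": 0.3, "translation": [0, 0, 0], "dr": [0, 0, 0]}, {"gripper": 0.3, "translation": [0, 0, 0], "dr": [0, 0, 0]}, {"gripper": 0.45, "translation": [0, 0, 0], "dr": [0, 0, 0]}, {"gripper": 0.55, "translation": [0, 0, 0], "dr": [0, 0, 0]}, {"gripper": 1, "translation": [0, 0, 0], "dr": [0, 0, 0]}, {"gripper": 1, "translation": [0, 0, 0], "dr": [0, 0, 0]}, {"gripper": 1, "translation": [0, 0, 0], "dr": [0, 0, 0]}, {"gripper": 1, "translation": [0, 0, 0], "dr": [0, 0, 0]}], "squeeze": 40}}

```text
clock: 15.58
eef_pos: [517.1, -205.7, 80.8]
tcp_rot: [-3.141, -0.0, -1.344]
contact_force: [-1.3, 1.7, 6.8]
opening: 0.201
```

Call:
{"fn": "jog_arm", "kwargs": {"deltas": [{"gripper": 1, "translation": [0, 0, 0.1], "dr": [0, 0, 0]}, {"gripper": 1, "translation": [0, 0, 0.2], "dr": [0, 0, 0]}, {"gripper": 1, "translation": [0, 0, 0.3], "dr": [0, 0, 0]}, {"gripper": 1, "translation": [0, 0, 0.35], "dr": [0, 0, 0]}, {"gripper": 1, "translation": [0, 0, 0.35], "dr": [0, 0, 0]}, {"gripper": 1, "translation": [0, 0, 0.35], "dr": [0, 0, 0]}, {"gripper": 1, "translation": [0, 0, 0.35], "dr": [0, 0, 0]}, {"gripper": 1, "translation": [0, 0, 0], "dr": [0, 0, 0]}, {"gripper": 1, "translation": [0, 0, 0], "dr": [0, 0, 0]}]}}

```text
clock: 16.33
eef_pos: [517.6, -206.0, 283.0]
tcp_rot: [-3.138, -0.003, -1.344]
contact_force: [-0.8, 0.2, -0.9]
opening: 0.191
```

Call:
{"fn": "jog_arm", "kwargs": {"deltas": [{"gripper": 1, "translation": [0.02, 0.12, 0], "dr": [0, 0, 0]}, {"gripper": 1, "translation": [0.05, 0.28, 0], "dr": [0, 0, 0]}, {"gripper": 1, "translation": [0.06, 0.33, 0], "dr": [0, 0, 0]}, {"gripper": 1, "translation": [0.06, 0.33, 0], "dr": [0, 0, 0]}, {"gripper": 1, "translation": [0.06, 0.33, 0], "dr": [0, 0, 0]}, {"gripper": 1, "translation": [0.06, 0.33, 0], "dr": [0, 0, 0]}, {"gripper": 1, "translation": [0.06, 0.33, 0], "dr": [0, 0, 0]}, {"gripper": 1, "translation": [0.06, 0.33, 0], "dr": [0, 0, 0]}, {"gripper": 1, "translation": [0.05, 0.25, 0], "dr": [0, 0, 0]}, {"gripper": 1, "translation": [0.01, 0.1, 0], "dr": [0, 0, 0]}, {"gripper": 1, "translation": [0, 0, 0], "dr": [0, 0, 0]}, {"gripper": 1, "translation": [0, 0, 0], "dr": [0, 0, 0]}]}}

```text
clock: 17.33
eef_pos: [564.8, 67.6, 279.0]
tcp_rot: [3.139, -0.0, -1.342]
contact_force: [0.0, -0.8, -1.0]
opening: 0.197
```

```bash
python3 - <<'E'
from h import *
i=np.mean([r.grab_frame("scene").astype(float) for _ in range(3)],0).astype(np.uint8)
q=proj("scene",[(565.5,67.4,200),(565.5,67.4,168)]);print(q,r.sense()['eef_pos'],r.sense()['opening'])
x,y=q[1].astype(int)
c=cv2.resize(i[y-55:y+30,x-40:x+60],None,fx=7,fy=7,interpolation=cv2.INTER_CUBIC)
for p in q: cv2.drawMarker(c,tuple(int(t) for t in (p-[x-40,y-55])*7+3),(255,0,255),0,14)
cv2.imwrite("pics/g1.png",c)
E
```

```text
[[305.89997003 186.52468096]
 [306.14850719 196.05497162]] [565.29401112  66.23810408 279.80495954] 0.18972710202236684
```

View pics/g1.png

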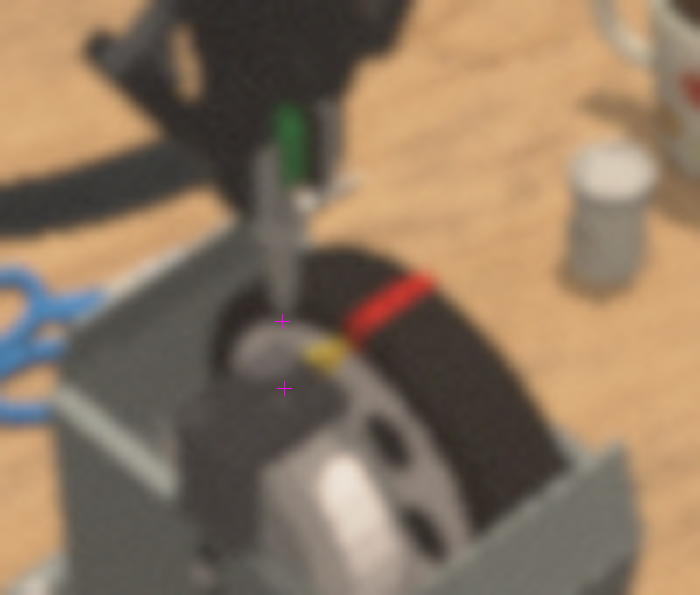

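Call:
{"fn": "jog_arm", "kwargs": {"deltas": [{"gripper": 1, "translation": [0, 0, -0.15], "dr": [0, 0, 0]}, {"gripper": 1, "translation": [0, 0, -0.15], "dr": [0, 0, 0]}, {"gripper": 1, "translation": [0, 0, -0.06], "dr": [0, 0, 0]}, {"gripper": 1, "translation": [0, 0, -0.06], "dr": [0, 0, 0]}, {"gripper": 1, "translation": [0, 0, 0], "dr": [0, 0, 0]}, {"gripper": 1, "translation": [0, 0, 0], "dr": [0, 0, 0]}]}}

```text
clock: 17.98
eef_pos: [565.6, 67.1, 238.3]
tcp_rot: [3.141, 0.0, -1.344]
contact_force: [-0.9, 1.8, -0.4]
opening: 0.196
```

Call:
{"fn": "jog_arm", "kwargs": {"deltas": [{"gripper": 1, "translation": [0, 0, -0.04], "dr": [0, 0, 0]}, {"gripper": 1, "translation": [0, 0, -0.04], "dr": [0, 0, 0]}, {"gripper": 1, "translation": [0, 0, 0], "dr": [0, 0, 0]}]}}

```text
clock: 18.23
eef_pos: [565.2, 67.9, 229.8]
tcp_rot: [3.141, 0.001, -1.344]
contact_force: [-1.4, 5.1, -1.8]
opening: 0.193
```

Call:
{"fn": "jog_arm", "kwargs": {"deltas": [{"gripper": 1, "translation": [-0.003, 0.01, 0], "dr": [0, 0, 0]}, {"gripper": 1, "translation": [0, 0, 0], "dr": [0, 0, 0]}, {"gripper": 1, "translation": [0, 0, 0], "dr": [0, 0, 0]}]}}

```text
clock: 18.48
eef_pos: [565.3, 68.4, 230.2]
tcp_rot: [3.141, -0.0, -1.344]
contact_force: [-2.4, 2.0, -1.9]
opening: 0.197
```

Call:
{"fn": "jog_arm", "kwargs": {"deltas": [{"gripper": 1, "translation": [0, 0, -0.04], "dr": [0, 0, 0]}, {"gripper": 1, "translation": [0, 0, 0], "dr": [0, 0, 0]}]}}

```text
clock: 18.65
eef_pos: [565.2, 68.5, 225.9]
tcp_rot: [3.141, 0.0, -1.344]
contact_force: [-0.6, 2.7, -0.5]
opening: 0.191
```

Call:
{"fn": "jog_arm", "kwargs": {"deltas": [{"gripper": 1, "translation": [-0.003, 0.006, -0.03], "dr": [0, 0, 0]}, {"gripper": 1, "translation": [0, 0, -0.03], "dr": [0, 0, 0]}, {"gripper": 1, "translation": [0, 0, 0], "dr": [0, 0, 0]}]}}

```text
clock: 18.9
eef_pos: [565.0, 68.8, 219.6]
tcp_rot: [3.141, -0.0, -1.344]
contact_force: [-0.5, 1.5, -1.0]
opening: 0.191
```

Call:
{"fn": "jog_arm", "kwargs": {"deltas": [{"gripper": 1, "translation": [0, 0, -0.03], "dr": [0, 0, 0]}, {"gripper": 1, "translation": [0, 0, -0.02], "dr": [0, 0, 0]}, {"gripper": 1, "translation": [0, 0, 0], "dr": [0, 0, 0]}]}}

```text
clock: 19.15
eef_pos: [565.0, 68.8, 214.8]
tcp_rot: [3.141, -0.0, -1.344]
contact_force: [-0.7, 1.5, -1.0]
opening: 0.194
```

In the notch freely. Continue until the flange seats.

Call:
{"fn": "jog_arm", "kwargs": {"deltas": [{"gripper": 1, "translation": [0, 0, -0.03], "dr": [0, 0, 0]}, {"gripper": 1, "translation": [0, 0, -0.03], "dr": [0, 0, 0]}, {"gripper": 1, "translation": [0, 0, 0], "dr": [0, 0, 0]}]}}

```text
clock: 19.4
eef_pos: [564.9, 68.8, 208.6]
tcp_rot: [3.141, -0.0, -1.344]
contact_force: [-0.9, 0.1, -1.6]
opening: 0.192
```

Call:
{"fn": "jog_arm", "kwargs": {"deltas": [{"gripper": 1, "translation": [0, 0, -0.015], "dr": [0, 0, 0]}, {"gripper": 1, "translation": [0, 0, 0], "dr": [0, 0, 0]}]}}

```text
clock: 19.57
eef_pos: [565.1, 68.8, 207.5]
tcp_rot: [3.141, -0.0, -1.344]
contact_force: [0.2, 0.1, -1.5]
opening: 0.195
```

Call:
{"fn": "jog_arm", "kwargs": {"deltas": [{"gripper": 1, "translation": [0, 0, -0.012], "dr": [0, 0, 0]}, {"gripper": 1, "translation": [0, 0, 0], "dr": [0, 0, 0]}]}}

```text
clock: 19.73
eef_pos: [565.3, 68.9, 206.9]
tcp_rot: [-3.141, -0.0, -1.344]
contact_force: [-1.4, -0.6, 1.6]
opening: 0.196
```

Call:
{"fn": "jog_arm", "kwargs": {"deltas": [{"gripper": 1, "translation": [0, 0, -0.008], "dr": [0, 0, 0]}, {"gripper": 1, "translation": [0, 0, 0], "dr": [0, 0, 0]}]}}

```text
clock: 19.9
eef_pos: [565.5, 68.9, 206.8]
tcp_rot: [-3.141, -0.0, -1.344]
contact_force: [-3.5, -0.4, 9.6]
opening: 0.188
```

Call:
{"fn": "jog_arm", "kwargs": {"deltas": [{"gripper": 0.5, "translation": [0, 0, 0.005], "dr": [0, 0, 0]}, {"gripper": 0.3, "translation": [0, 0, 0], "dr": [0, 0, 0]}, {"gripper": 0, "translation": [0, 0, 0], "dr": [0, 0, 0]}, {"gripper": -0.2, "translation": [0, 0, 0], "dr": [0, 0, 0]}, {"gripper": -0.2, "translation": [0, 0, 0], "dr": [0, 0, 0]}, {"gripper": -0.2, "translation": [0, 0, 0.1], "dr": [0, 0, 0]}, {"gripper": -0.2, "translation": [0, 0, 0.3], "dr": [0, 0, 0]}, {"gripper": -0.2, "translation": [0, 0, 0.35], "dr": [0, 0, 0]}, {"gripper": -0.2, "translation": [0, -0.35, 0], "dr": [0, 0, 0]}, {"gripper": -0.2, "translation": [0, -0.35, 0], "dr": [0, 0, 0]}, {"gripper": -0.2, "translation": [0, -0.35, 0], "dr": [0, 0, 0]}, {"gripper": -0.2, "translation": [0, -0.35, 0], "dr": [0, 0, 0]}]}}

```text
clock: 20.9
eef_pos: [565.2, -72.3, 282.5]
tcp_rot: [-3.14, -0.0, -1.343]
contact_force: [0.2, -0.2, 0.2]
opening: 0.599
```

Call:
{"fn": "jog_arm", "kwargs": {"deltas": [{"gripper": -0.2, "translation": [0, -0.35, 0], "dr": [0, 0, 0]}, {"gripper": -0.2, "translation": [0, -0.35, 0], "dr": [0, 0, 0]}, {"gripper": -0.2, "translation": [0, -0.35, 0], "dr": [0, 0, 0]}, {"gripper": -0.2, "translation": [0, 0, 0], "dr": [0, 0, 0]}, {"gripper": -0.2, "translation": [0, 0, 0], "dr": [0, 0, 0]}]}}

```text
clock: 21.32
eef_pos: [565.0, -177.7, 281.8]
tcp_rot: [-3.141, -0.0, -1.347]
contact_force: [0.3, 1.4, -1.0]
opening: 0.602
```

```bash
python3 -c "
from chk import *
chk('f2');print(r.sense()['eef_pos'],r.sense()['contact_force'],r.sense()['clock'])
print(proj('scene',[(565.5,68,252)]),proj('top',[(565.5,68,252)]))"
```

```text
scene red 66 320.79 184.05 315 327 180 189
angle 1.0 dist px 1.4
scene yel 22 313.05 190.68 310 316 188 193
mark@0 [[321.8, 183.4], [319.0, 181.2], [315.6, 189.7]]
top red 50 325.96 203.5 320 332 201 206
angle -2.0 dist px 0.2
top yel 16 315.62 204.75 314 318 203 207
mark@0 [[325.9, 202.5], [325.5, 199.1], [318.9, 203.9]]
[ 565.26986301 -174.86899622  281.4388949 ] [0.18860997 0.33622875 0.09121554] 21.6167
[[305.2346344  170.26595414]] [[307.36826123 198.11974265]]
```

View pics/f2.png

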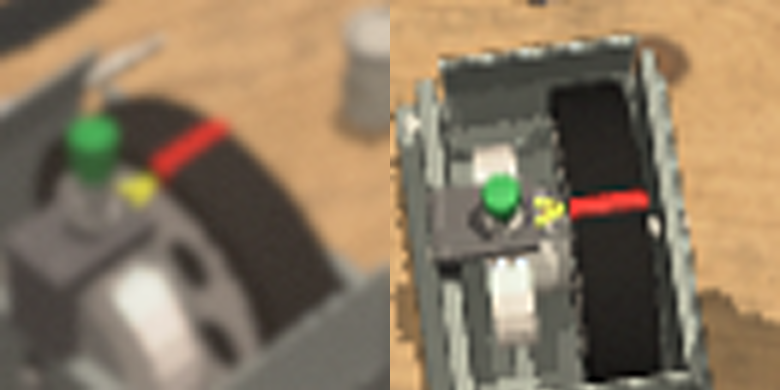

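```bash
python3 -c "
from h import *
print(proj('scene',[(565.5,68,214)]),proj('top',[(565.5,68,214)]));print(r.sign_off())"
```

```text
[[305.55510182 182.32572591]] [[307.71667214 201.47270863]]
the job is handed in; nothing more can be done
None
```

The wheel is locked at zero: the red mark stands at the top beside the yellow pointer, and the pin is home in the bracket. I handed it in at about 21.6 s.

- **Turning the wheel:** I turned it by friction in four light strokes with the shut fingertips. The highest reading at the end of any move was about 5.6 N; I had no readings in between.
- **Lock pin:** With the mark at the top, I took the pin from its block and lowered it into the hole until the flange met the bracket at 9.6 N. I then let go and backed the arm clear.
- **Mark check:** After release, the scene camera puts the mark at about +1° and the top camera at about −2°. That spread is roughly 3–4 mm at the tyre and comes from calibration accuracy. The mark did not move when the pin went in.
- **Pin check:** The arm height at contact puts the pin's lower end at about 130 mm, as expected when home. The green head's top was seen at about (305, 181), against (305.6, 182.3) predicted.
- **Other objects:** I kept the arm away from the mug, film can, tape roll and sherd, but did not check their positions again at the end.

While I pressed on the tyre, the sideways force reached about 3 N, probably because my estimate of the stand's angle is slightly off. It had no visible effect.

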